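# Start the fixture bolt in its thread

## Robot

A 6-joint arm with a two-finger parallel gripper is mounted at the origin on a cart in front of the work surface, level with it; the furniture and walls round the work are solid. World frame = base frame: x ahead of the robot, y to its left, z up, the work surface at z = 0. Lengths are in m, angles in rad, forces in N, time in s.
With the tool pointing down it reaches from about 0.325 to 1 m from the base axis. Payload 5.1 kg.
Tool frame: the origin (TCP) lies between the finger pads; the fingertips stand 25 mm ahead of it and the grasp point (between the pads) lies 6 mm ahead of it; z points along the fingers, y is the line along which they close (so a half turn about z gives the same grasp; the last joint's range is limited). The gripper opens to 85 mm and grips with 20 to 120 N. Pads are 22 mm wide; open, the fingers measure 114 mm over their backs; the gripper's body (76 mm by 85 mm) begins 54 mm behind the grasp point. The pads swing forward as they close: fully open they stand 13 mm farther back than shut.
Start: joints at [1.055, 0.124, 1.65, -0, 1.367, -0.083], TCP at [0.273, 0.59, 0.256] pointing down, gripper open.
Joint ranges: [-2.61, 2.61], [-1.02, 2.33], [0.03, 2.71], [-1.35, 4.49], [0.32, 2.68], [-2.91, 2.91]. Speed limits (rad/s): [2.57, 2.57, 3.14, 3.14, 3.14, 3.14].

## Interface

Orientations are given as a unit quaternion [w, x, y, z].
In Python, from bench import bot, grab_frame, camera_params, close_job gives the robot as it stands. The module is installed in compiled form; this text tells all that it offers.
- The arm moves only by the tool send_rows, never from a script. Its argument "targets" is text: rows parted by semicolons, each of 4 numbers parted by spaces: the shift along the tool's x, y, z in m, then the turn about the tool's z in degrees. In form: dx dy dz yaw; .... A call has 1 to 12 rows; each row shifts and turns the commanded pose from where the row before left it, along the tool's axes as they then stand; what a row does not reach is not made up. A row lasts 1/10 s, in which the tool goes at most 50 mm and 8.59 degrees, less where a joint would pass 70% of its speed; a pose out of reach is approached as far as the arm can. A call is refused whole if a number of a shift passes 0.05 or a number of a turn 8.59, either way. A call with a gripper value outside its range is refused whole. "gripper" is the gripper's target within -1 to 1 (fully open at 1, half-way at 0, shut at -1), set as the call begins (left out, the last holds). The fingers move at their own pace and stop on an object; "squeeze" is the grip in N (left out, the last holds). Time passes only in rows, so rows that do not move let the fingers close. It gives the time, the measured TCP pose, the force, the opening and the grip force at its end, in the units of the state.
- bot.read_state(): the state, without advancing time (a new reading comes with each control period).
- grab_frame(name): name is "scene" or "top" or "wrist"; returns the picture (420x560x3 uint8, blue, green, red); there is no depth.
- camera_params(name): a dict with "mtx" (3x3 intrinsics, pixels), "R" (3x3) and "t" (3): a world point X has camera coordinates R X + t; the wrist camera has in their place "T_tool_cam" (4x4, takes a point from camera to tool coordinates, whose origin is the TCP and whose axes are the flange's). Camera axes: x right, y down, z forward; pixel columns grow to the right and rows downward; lengths in m; the calibration is good to about 2 mm. A picture is of the moment at which its call begins: read the wrist's pose just before it. camera_params takes no time and is no camera call.
- close_job(): hands the job in; it is judged then, once.
The state is a dict: "clock": time; "joints": joint angles; "joint_velocities": joint speeds; "effort": joint torques, N m; "tool_pos": TCP position; "orientation": TCP orientation; "wrist_force": force on the tool from outside, world axes, zero at the start; "torque": the same for the moment, N m; "width": finger opening in m; "grip_force": force on a finger pad.
Only numpy, scipy, OpenCV 4.12 (cv2) and the standard library are available. Lean on these libraries where they do the work, as an engineer would, in place of code of your own. Each camera call takes 0.05 s, during which the arm holds its last target. There are 200 camera calls.

## Task

Pull the lock plug up out of its sprung socket on the test fixture and leave it on the worktop, a hand's width or more clear of the fixture. Then, without lifting the bolt out of its boss, turn it backward (anticlockwise from above) until it drops by its own weight into the thread, and from there turn it forward (clockwise) one full turn. Finish while still gripping the bolt, holding it still and started, and leave the screw bin, the weight and the spanner where they are.

Things in the scene. Friction and masses are not known exactly. Their poses are not given: they have to be found in the camera images.
- fixture: Fixed test fixture: aluminium base plate 136 x 100 x 10 mm on the worktop with a steel boss (upright tube, 43 mm outside diameter, rim 67 mm above the worktop) and a grey plug socket (28 x 32 mm, top 43 mm above the worktop) 42 mm from the boss axis on the fixture's -x side. Origin on the boss axis at worktop height; z up; yaw varies.
- boss_mouth (a point): Centre of the boss's mouth, 67 mm above the worktop; axes as the fixture's. Inside, a flat land carries the bolt's lug. The land ends at the fixture's -x direction and runs clockwise (from above) from there to a solid stop 1.7 rad on. The right-handed thread below takes the bolt down 10 mm a clockwise turn, with about 2 mm of play up and down.
- land_end (a point): Point on the boss's outer edge, rim height, in the fixture's -x direction, above a small rib, where the land ends. Anticlockwise of it is an opening: with the pointer 0.25 to 0.65 rad anticlockwise of this direction, and the grip on the bolt loosened, it falls 7 to 9 mm onto the thread by its own weight (gripped tight it may hang). Farther back a stop blocks it.
- plug_grip (a point): On the axis of the lock plug, 13.5 mm below its top, 121 mm above the worktop at first; z runs up the plug. A loose grey upright stick, 16 mm (fixture x) x 18 mm (fixture y), 124.5 mm tall, 80 g. Its stem sits 33 mm deep in the socket; a sprung detent gives at about 10 N of upward pull. While in, it blocks the bolt's pointer. Grip it across its 18 mm.
- bolt_grip (a point): Centre of the bolt's round knurled head, 31 mm diameter, 40 mm tall, grippable at any yaw. The bolt is loose, 220 g, in the boss, leaning up to 4 degrees (shank 16 mm, about 1 mm of play), its lug on the land, not yet in the thread. Height of this point above the worktop: 120 mm at first, 111 to 113 once dropped, about 102 one turn later.
- bolt_flag (a point): Outer end of the bolt's pointer, a flat bar 8 mm wide, 6 mm high, reaching 48 mm out from the bolt's axis just below the head, 23 mm below the head's centre. The hidden lug points the same way. At the start it points 0.6 to 1.3 rad clockwise (from above) of the fixture's -x direction.
- screw_bin: Small yellow open bin of screws, 66 x 100 x 32 mm, loose bystander; origin at the centre of its underside.
- weight: Turned metal check weight with a knob, 38 mm diameter, 62 mm tall, loose bystander; origin at the centre of its underside.
- spanner: Open-ended spanner, 30 x 190 x 6 mm, lying flat, loose bystander; origin at the centre of its underside, long axis y.
Not all that is in view belongs to the job. There is more than one size of the part that bears plug_grip; the job needs the smallest. There is more than one size of the part that bears bolt_grip; the job needs the smaller.

How it is judged:
By the outcome, as a careful person would: the job done as asked, in the order asked, and still so for the second after the job is handed in, while the arm keeps its last pose, push and grip.
It also fails if it takes over 72 s, if anything falls off the work surface, if the arm or the gripper's body presses on something with over 40 N, if the wrist force passes 120 N, or if a joint passes its speed limit or range.

## Working session

There is one attempt and no reset: what is moved stays moved. The work goes in short steps, Python scripts to look and compute and a tool call to move; the robot and the scene stay as the last step left them, time stands still between calls to the robot, and variables do not carry over. Pictures are saved under pics/ and viewed, at most 10 in all, crops included, and the job is handed in when it is done.

Besides the shell and the picture viewer there is one more tool, called after "Emit:" as name(argument=value, ...) on one line, values as JSON. send_rows: Moves the arm, as the interface text tells. Its arguments: {"type":"object","properties":{"targets":{"type":"string"},"gripper":{"type":"number"},"squeeze":{"type":"number"}},"required":["targets"]}

```bash
mkdir -p pics
python3 - <<'E'
from bench import bot, grab_frame, camera_params
import cv2,numpy as np
s=bot.read_state();print(s)
for n in("scene","top"):
    cv2.imwrite(f"pics/{n}0.png",grab_frame(n));c=camera_params(n);print(n,c)
print(camera_params("wrist"))
E
```

```text
{'clock': 0.0, 'joints': array([ 1.05538523e+00,  1.24482394e-01,  1.65165065e+00, -2.30540734e-06,
        1.36754463e+00, -8.25958112e-02]), 'joint_velocities': array([ 0.00017762, -0.00147323,  0.00061103, -0.00070397,  0.00258407,
       -0.00148524]), 'effort': array([ 5.99403702e-04, -4.23599768e+01, -3.65457487e+01, -1.00337002e-05,
        6.79163524e-03,  1.59720446e-05]), 'tool_pos': array([0.27237518, 0.58956132, 0.25508149]), 'orientation': array([-3.06010631e-04,  2.14722104e-01,  9.76674629e-01, -9.96584174e-04]), 'wrist_force': array([0.43179896, 0.05715068, 0.37787488]), 'torque': array([ 0.01782058,  0.03529366, -0.00052339]), 'grip_force': 0.0, 'width': 0.08548715137060503}
scene {'mtx': array([[461.43297217,   0.        , 284.91901673],
       [  0.        , 461.43297217, 212.33378571],
       [  0.        ,   0.        ,   1.        ]]), 'R': array([[ 0.82634883, -0.56313995, -0.00458423],
       [-0.34613609, -0.50146366, -0.79292118],
       [ 0.44422677,  0.65681625, -0.60930697]]), 't': array([-0.45857577,  0.21491845,  0.751778  ])}
top {'mtx': array([[435.74
[... 199 characters left out ...]
e-04],
       [-9.78824422e-01, -3.99009721e-02, -2.00775154e-01],
       [ 2.00613223e-01,  8.06287552e-03, -9.79637343e-01]]), 't': array([-0.08302624,  0.52948196,  0.84395032])}
{'mtx': array([[339.48872236,   0.        , 278.4020305 ],
       [  0.        , 339.48872236, 209.33242475],
       [  0.        ,   0.        ,   1.        ]]), 'T_tool_cam': array([[-8.53075528e-04, -9.57864306e-01, -2.87219852e-01,
         7.27601373e-02],
       [ 9.99999482e-01, -6.57792684e-04, -7.76405084e-04,
        -1.08705836e-04],
       [ 5.54759600e-04, -2.87220365e-01,  9.57864371e-01,
        -1.17784686e-01],
       [ 0.00000000e+00,  0.00000000e+00,  0.00000000e+00,
         1.00000000e+00]])}
```

View pics/scene0.png

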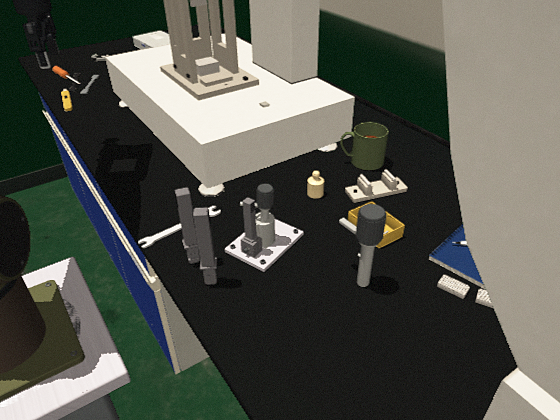

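View pics/top0.png

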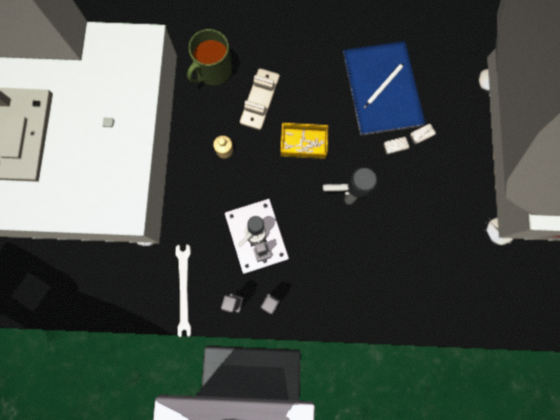

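Scene view: fixture at (265,240), with the plug at (249,225) and the bolt head at (265,195). The two large sticks and the large bolt at (370,230) are decoys. Top view: plate centre is about (257,237), the bolt head (256,225) and the plug (262,250).

```bash
cat > h.py <<'E'
import cv2,numpy as np
from scipy.spatial.transform import Rotation as Ro
from bench import bot,grab_frame,camera_params
def cam(n,s=None):
    c=camera_params(n);K=c["mtx"]
    if n!="wrist": return K,c["R"],c["t"]
    T=np.eye(4);q=s["orientation"];T[:3,:3]=Ro.from_quat([q[1],q[2],q[3],q[0]]).as_matrix();T[:3,3]=s["tool_pos"]
    M=np.linalg.inv(T@c["T_tool_cam"]);return K,M[:3,:3],M[:3,3]
def cast(c,uv,z):
    K,R,t=c;o=-R.T@t;d=R.T@np.linalg.inv(K)@np.array([*uv,1.]);return o+d*(z-o[2])/d[2]
def proj(c,X):
    K,R,t=c;p=K@(R@np.asarray(X)+t);return p[:2]/p[2]
def yawof(s):
    q=s["orientation"];m=Ro.from_quat([q[1],q[2],q[3],q[0]]).as_matrix();return np.arctan2(m[1,0],m[0,0])
E
python3 - <<'E'
from h import *
im=cv2.imread("pics/top0.png");c=cam("top")
hsv=cv2.cvtColor(im,cv2.COLOR_BGR2HSV)
m=((hsv[...,2]>110)&(hsv[...,1]<60)).astype(np.uint8)
m[:195]=0;m[280:]=0;m[:,:215]=0;m[:,300:]=0
cn,_=cv2.findContours(m,0,2);k=cv2.convexHull(np.vstack([x for x in cn if cv2.contourArea(x)>15]))
P=np.array([cast(c,p[0],.01)[:2] for p in k],np.float32)
print(cv2.minAreaRect(P),cv2.boxPoints(cv2.minAreaRect(P)))
print("head",cast(c,(256,225),.14),"plug",cast(c,(262,250),.1345))
print("weight",cast(c,(223,148),.05),"bigbolt",cast(c,(363,182),.15),"stk",cast(c,(231,303),.15),cast(c,(270,303),.15))
cv2.imwrite("pics/c0.png",cv2.resize(im[190:320,190:320],(600,600),interpolation=cv2.INTER_CUBIC))
E
```

```text
((0.4827727675437927, -0.027185462415218353), (0.1388673484325409, 0.1025468036532402), 20.315448760986328) [[ 0.3998567  -0.00320808]
 [ 0.43545973 -0.09937599]
 [ 0.56568885 -0.05116285]
 [ 0.5300858   0.04500507]]
head [ 0.48330663 -0.03242373  0.14      ] plug [ 0.43822998 -0.04542694  0.1345    ]
weight [0.66126317 0.04995622 0.05      ] bigbolt [ 0.57060653 -0.22760819  0.15      ] stk [0.34119882 0.00427812 0.15      ] [ 0.34398773 -0.06417823  0.15      ]
```

View pics/c0.png

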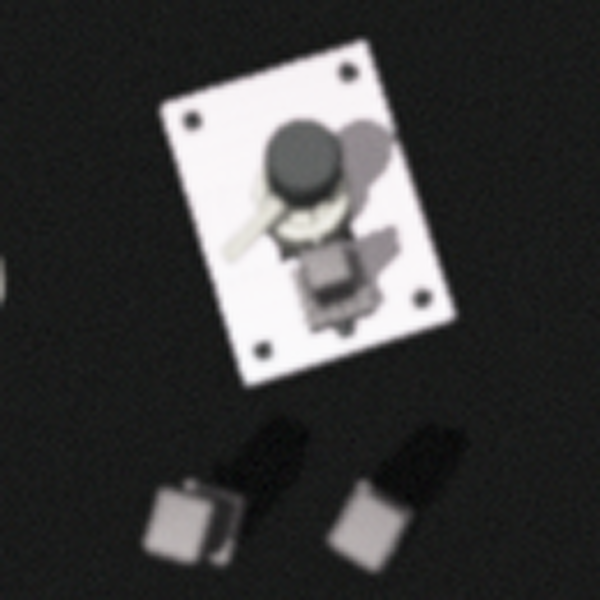

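Crop: the fixture yaw is about 20°, with the plug on the lower side. The pointer extends lower-left at crop (235,250), clockwise of −x. Planner next.

```bash
cat >> h.py <<'E'
def plan(wps,s=None,p=None,y=None,step=.04):
    """wps: (x,y,z,yawdeg); prints rows for the tool"""
    if s is None: s=bot.read_state()
    p=np.array(s["tool_pos"]);y=np.degrees(yawof(s));rows=[]
    for w in wps:
        d=np.array(w[:3])-p;dy=w[3]-y
        n=int(max(1,np.ceil(np.linalg.norm(d)/step-1e-6),np.ceil(abs(dy)/8.59)))
        for i in range(n):
            a=np.radians(y);v=d/n
            rows.append("%.4f %.4f %.4f %.2f"%(v[0]*np.cos(a)+v[1]*np.sin(a),v[0]*np.sin(a)-v[1]*np.cos(a),-v[2],-dy/n));y+=dy/n
        p=np.array(w[:3])
    for i in range(0,len(rows),12): print("; ".join(rows[i:i+12]))
E
python3 - <<'E'
from h import *
plan([(.30,.25,.30,80),(.36,0,.30,25),(.435,-.045,.27,20.3)])
c=cam("top")
print(cast(c,(168,25),.12),cast(c,(150,240),.12))
E
```

```text
-0.0186 -0.0330 -0.0050 8.36; -0.0232 -0.0299 -0.0050 8.36; -0.0273 -0.0262 -0.0050 8.36; -0.0308 -0.0220 -0.0050 8.36; -0.0337 -0.0173 -0.0050 8.36; -0.0358 -0.0122 -0.0050 8.36; -0.0372 -0.0068 -0.0050 8.36; -0.0378 -0.0014 -0.0050 8.36; -0.0376 0.0041 -0.0050 8.36; -0.0337 0.0146 -0.0000 7.86; -0.0314 0.0191 -0.0000 7.86; -0.0285 0.0232 -0.0000 7.86
-0.0250 0.0269 -0.0000 7.86; -0.0211 0.0301 -0.0000 7.86; -0.0168 0.0327 -0.0000 7.86; -0.0122 0.0347 -0.0000 7.86; 0.0163 0.0242 0.0100 1.57; 0.0170 0.0237 0.0100 1.57; 0.0176 0.0232 0.0100 1.57
[0.9011528  0.17228799 0.12      ] [0.45000864 0.16593359 0.12      ]
```

Emit:
send_rows(targets="-0.0186 -0.033 -0.005 8.36; -0.0232 -0.03 -0.005 8.36; -0.0273 -0.026 -0.005 8.36; -0.0308 -0.022 -0.005 8.36; -0.0337 -0.0173 -0.005 8.36; -0.0358 -0.0122 -0.005 8.36; -0.0372 -0.0068 -0.005 8.36; -0.0378 -0.0014 -0.005 8.36; -0.0376 0.004 -0.005 8.36; -0.0337 0.0146 0 7.86; -0.0314 0.019 0 7.86; -0.0285 0.0232 0 7.86")

```text
clock: 1.3
tool_pos: [0.3252, 0.142, 0.301]
orientation: [0.0, 0.883, 0.47, 0.0]
wrist_force: [0.8, 0.9, 0.7]
width: 0.0853
grip_force: 0.0
```

Emit:
send_rows(targets="-0.025 0.027 0 7.86; -0.021 0.03 0 7.86; -0.0168 0.0327 0 7.86; -0.0122 0.0347 0 7.86; 0.0163 0.0242 0.01 1.57; 0.017 0.0237 0.01 1.57; 0.0176 0.0232 0.01 1.57; 0 0 0 0; 0 0 0 0", gripper=0.1)

```text
clock: 2.2
tool_pos: [0.4342, -0.0445, 0.2704]
orientation: [-0.001, 0.984, 0.175, -0.001]
wrist_force: [0.0, 0.4, 0.0]
width: 0.0469
grip_force: 0.0
```

Run:
```python
from h import *
s=bot.read_state();print(s["clock"],s["tool_pos"],np.degrees(yawof(s)),s["joints"],s["width"])
im=grab_frame("wrist");cv2.imwrite("pics/w1.png",im)
c=cam("wrist",s)
for n,X in dict(plug=(.440,-.0445,.1345),head=(.481,-.0305,.14)).items(): print(n,proj(c,X))
```

```text
2.2 [ 0.43424611 -0.04454775  0.27043834] 20.21418850587604 [-2.25423570e-01 -3.81444805e-01  2.08328145e+00  1.67780022e-04
  1.44245208e+00  9.92548660e-01] 0.04690350998304705
plug [280.70339653 198.70965943]
head [282.23820054 142.61599776]
```

View pics/w1.png

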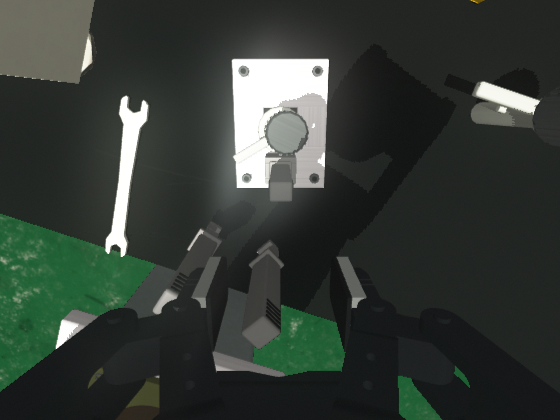

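Run:
```python
from h import *
im=cv2.imread("pics/w1.png")
cv2.imwrite("pics/c1.png",cv2.resize(im[95:215,220:340],(600,600),interpolation=cv2.INTER_CUBIC))
```

```text
(no output)
```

View pics/c1.png

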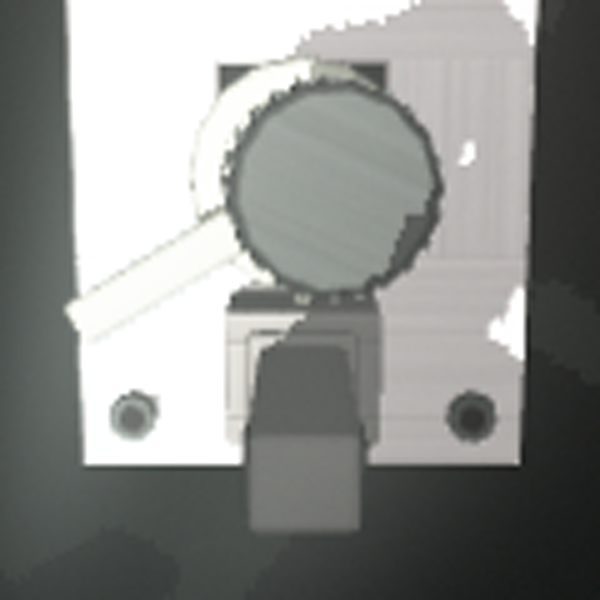

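Run:
```python
from h import *
s=bot.read_state();c=cam("wrist",s)
f=lambda x,y,z:cast(c,(220+x/5,95+y/5),z)
print("plug",f(304,482,.1345),"head",f(336,187,.14),"socket",f(303,375,.043))
a,b=f(84,465,.01),f(520,465,.01);print("platelow",a,b,np.degrees(np.arctan2(*(a-b)[:2]))) 
print("flag",f(78,325,.1),"rim left/top",f(192,170,.067),f(300,60,.067))
```

```text
plug [ 0.4455019  -0.04238163  0.1345    ] head [ 0.48909383 -0.03109603  0.14      ] socket [ 0.44586413 -0.04265429  0.043     ]
platelow [ 0.40360122 -0.00507956  0.01      ] [ 0.43804499 -0.09867945  0.01      ] -20.203082755742827
flag [4.50150501e-01 1.35353807e-04 1.00000000e-01] rim left/top [ 0.47862491 -0.00850542  0.067     ] [ 0.50377881 -0.02049435  0.067     ]
```

Wrist crop: plug top centre is at px (281,191), the head top at (287,132) and the pointer tip at (236,160), about 1.04 rad clockwise of −x. Descending on the plug.

Emit:
send_rows(targets="0.0102 0.0022 0.018 0; 0 0 0.03 0; 0 0 0.03 0; 0 0 0.03 0; 0 0 0.02 0; 0 0 0.0104 0; 0 0 0 0; 0 0 0 0")

```text
clock: 3.05
tool_pos: [0.4456, -0.0429, 0.1343]
orientation: [0.0, 0.984, 0.176, 0.001]
wrist_force: [0.5, -0.1, 0.2]
width: 0.047
grip_force: 0.0
```

Emit:
send_rows(targets="0 0 0 0; 0 0 0 0; 0 0 0 0; 0 0 0 0; 0 0 0 0; 0 0 0 0", gripper=-1, squeeze=60)

```text
clock: 3.65
tool_pos: [0.446, -0.0432, 0.1345]
orientation: [0.0, 0.984, 0.176, 0.001]
wrist_force: [-0.9, 0.8, 6.1]
width: 0.0167
grip_force: 58.8
```

Emit:
send_rows(targets="0 0 -0.002 0; 0 0 -0.003 0; 0 0 -0.005 0; 0 0 -0.01 0; 0 0 -0.01 0; 0 0 -0.01 0; 0 0 -0.01 0; 0 0 -0.01 0; 0 0 -0.02 0; 0 0 -0.03 0; 0 0 0 0; 0 0 0 0")

```text
clock: 4.85
tool_pos: [0.4453, -0.0432, 0.2439]
orientation: [0.0, 0.984, 0.176, 0.001]
wrist_force: [1.0, 0.7, -1.2]
width: 0.0169
grip_force: 59.4
```

Run:
```python
from h import *
s=bot.read_state();print(s["tool_pos"],s["width"],s["grip_force"],s["wrist_force"],s["joints"])
im=grab_frame("scene");cv2.imwrite("pics/s2.png",cv2.resize(im[120:320,150:420],None,fx=2.9,fy=2.9))
plan([(.42,-.15,.245,20.2),(.40,-.27,.20,20.2)])
```

```text
[ 0.44531413 -0.04320943  0.24387354] 0.016871232342181006 59.390332102775574 [ 0.98861631  0.70356859 -1.20049514] [-2.16737100e-01 -3.39959829e-01  2.09723749e+00 -1.47458666e-04
  1.38259589e+00  1.00097756e+00]
-0.0200 0.0306 -0.0008 0.01; -0.0200 0.0306 -0.0008 0.01; -0.0200 0.0306 -0.0008 0.01; -0.0151 0.0264 0.0112 0.00; -0.0151 0.0264 0.0112 0.00; -0.0151 0.0264 0.0112 0.00; -0.0151 0.0264 0.0112 0.00
```

View pics/s2.png

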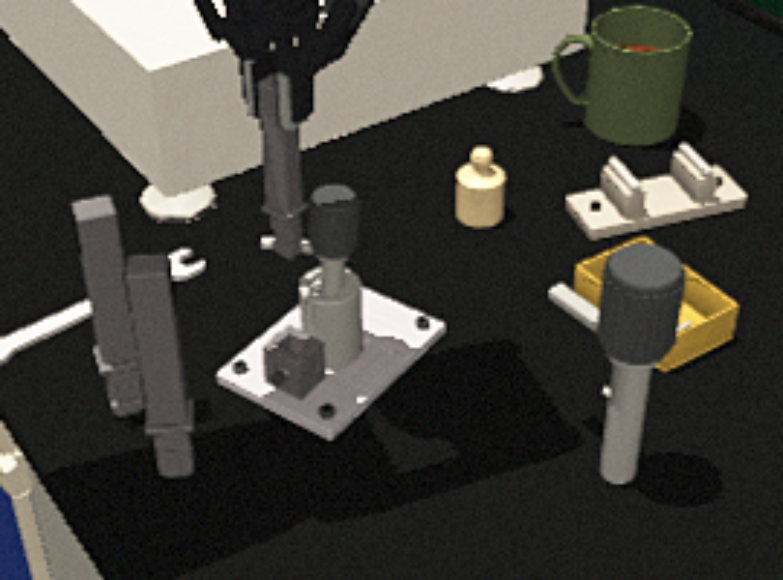

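The plug is out and held, with its bottom at about z 0.12. The socket is empty at crop (295,362). Carrying it to (0.40, −0.27).

Emit:
send_rows(targets="-0.02 0.0306 0 0; -0.02 0.0306 0 0; -0.02 0.0306 0 0; -0.0151 0.0264 0.012 0; -0.0151 0.0264 0.012 0; -0.0151 0.0264 0.012 0; -0.0151 0.0264 0.012 0; 0 0 0.02 0; 0 0 0.02 0; 0 0 0.016 0; 0 0 0.008 0; 0 0 0 0")

```text
clock: 6.1
tool_pos: [0.399, -0.2688, 0.1285]
orientation: [-0.002, 0.984, 0.176, -0.002]
wrist_force: [0.9, 0.6, -0.7]
width: 0.0169
grip_force: 59.4
```

Emit:
send_rows(targets="0 0 0.002 0; 0 0 0 0")

```text
clock: 6.3
tool_pos: [0.4007, -0.2701, 0.1296]
orientation: [0.0, 0.984, 0.176, 0.0]
wrist_force: [-0.1, 0.9, -0.1]
width: 0.0172
grip_force: 59.4
```

Emit:
send_rows(targets="0 0 0.0015 0; 0 0 0.0015 0; 0 0 0 0")

```text
clock: 6.6
tool_pos: [0.4004, -0.2699, 0.126]
orientation: [0.0, 0.984, 0.176, 0.0]
wrist_force: [-0.3, 0.2, 0.3]
width: 0.0166
grip_force: 59.4
```

Emit:
send_rows(targets="0 0 0.0015 0; 0 0 0.0005 0; 0 0 0 0")

```text
clock: 6.9
tool_pos: [0.4006, -0.2702, 0.1246]
orientation: [0.0, 0.984, 0.176, 0.0]
wrist_force: [-0.8, 0.7, 3.1]
width: 0.0168
grip_force: 59.9
```

Emit:
send_rows(targets="0 0 0 0; 0 0 0 0; 0 0 0 0; 0 0 0 0; 0 0 -0.02 0; 0 0 -0.03 0; 0 0 -0.04 0; 0 0 -0.04 0; 0 0 0 0", gripper=0.1)

```text
clock: 7.8
tool_pos: [0.4027, -0.272, 0.2612]
orientation: [0.005, 0.984, 0.176, 0.004]
wrist_force: [-0.1, 0.9, 0.2]
width: 0.0466
grip_force: 0.0
```

Run:
```python
from h import *
s=bot.read_state();print(s["clock"],s["tool_pos"],np.degrees(yawof(s)),s["joints"],s["width"])
im=grab_frame("scene");a=im[120:320,200:470]
im=grab_frame("top");b=im[180:330,200:402]
cv2.imwrite("pics/s3.png",np.hstack([cv2.resize(a,(400,300)),cv2.resize(b,(400,300))]))
```

```text
7.8 [ 0.40271215 -0.27196666  0.26117476] 20.23384678421109 [-7.04497040e-01 -2.60256601e-01  2.00640715e+00 -1.93494332e-05
  1.38308553e+00  5.13188126e-01] 0.046646889403713275
```

View pics/s3.png

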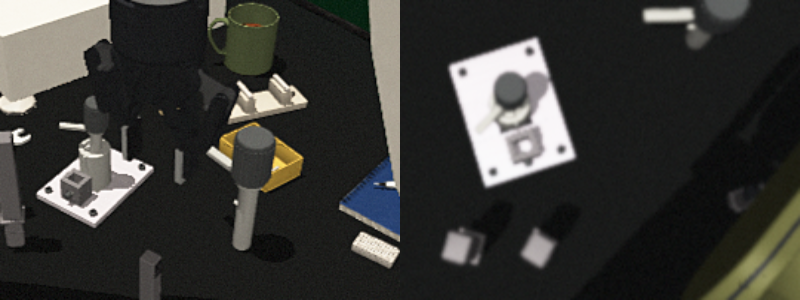

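The plug stands upright at about (0.40, −0.27), well clear. The bolt and fixture are untouched. Moving above the bolt while turning.

Run:
```python
from h import *
plan([(.485,-.029,.265,146)])
```

```text
0.0108 -0.0132 -0.0007 -8.38; 0.0126 -0.0114 -0.0007 -8.38; 0.0142 -0.0095 -0.0007 -8.38; 0.0154 -0.0073 -0.0007 -8.38; 0.0163 -0.0050 -0.0007 -8.38; 0.0168 -0.0025 -0.0007 -8.38; 0.0170 -0.0001 -0.0007 -8.38; 0.0169 0.0024 -0.0007 -8.38; 0.0163 0.0049 -0.0007 -8.38; 0.0154 0.0072 -0.0007 -8.38; 0.0142 0.0094 -0.0007 -8.38; 0.0127 0.0113 -0.0007 -8.38
0.0109 0.0131 -0.0007 -8.38; 0.0089 0.0145 -0.0007 -8.38; 0.0067 0.0157 -0.0007 -8.38
```

Emit:
send_rows(targets="0.0108 -0.0132 0 -8.38; 0.0126 -0.0114 0 -8.38; 0.0142 -0.0095 0 -8.38; 0.0154 -0.0073 0 -8.38; 0.0163 -0.005 0 -8.38; 0.0168 -0.0025 0 -8.38; 0.017 0 0 -8.38; 0.0169 0.0024 0 -8.38; 0.0163 0.0049 0 -8.38; 0.0154 0.0072 0 -8.38; 0.0142 0.0094 0 -8.38; 0.0127 0.0113 0 -8.38")

```text
clock: 9.1
tool_pos: [0.467, -0.0761, 0.2514]
orientation: [-0.002, 0.491, 0.871, -0.001]
wrist_force: [0.9, -0.9, 0.3]
width: 0.0471
grip_force: 0.0
```

Emit:
send_rows(targets="0.0109 0.0131 0 -8.38; 0.0089 0.0145 0 -8.38; 0.0067 0.0157 0 -8.38; 0 0 0 0; 0 0 0 0", gripper=0.35)

```text
clock: 9.6
tool_pos: [0.484, -0.0288, 0.2522]
orientation: [-0.001, 0.294, 0.956, -0.0]
wrist_force: [-0.6, -0.3, 0.3]
width: 0.0573
grip_force: 0.0
```

Run:
```python
from h import *
s=bot.read_state();print(s["clock"],s["tool_pos"],np.degrees(yawof(s)),s["joints"],s["width"])
im=grab_frame("wrist");c=cam("wrist",s);np.save("s4.npy",s,allow_pickle=True)
for X in((.485,-.029,.067),(.487,-.03,.14),(.45,0,.1)):print(proj(c,X))
cv2.imwrite("pics/w4.png",im)
cv2.imwrite("pics/c4.png",cv2.resize(im[80:240,180:380],(800,640)[:2] if 0 else (750,600),interpolation=cv2.INTER_CUBIC))
```

```text
9.6 [ 0.48404635 -0.0287977   0.2521637 ] 145.82684182747983 [-1.69961429e-01 -2.47662659e-01  2.01133437e+00 -4.43339063e-04
  1.38095699e+00 -1.14424145e+00] 0.05730575248253618
[279.43633666 191.85439734]
[279.9247346 218.9815218]
[284.97896523 145.73203522]
```

View pics/c4.png

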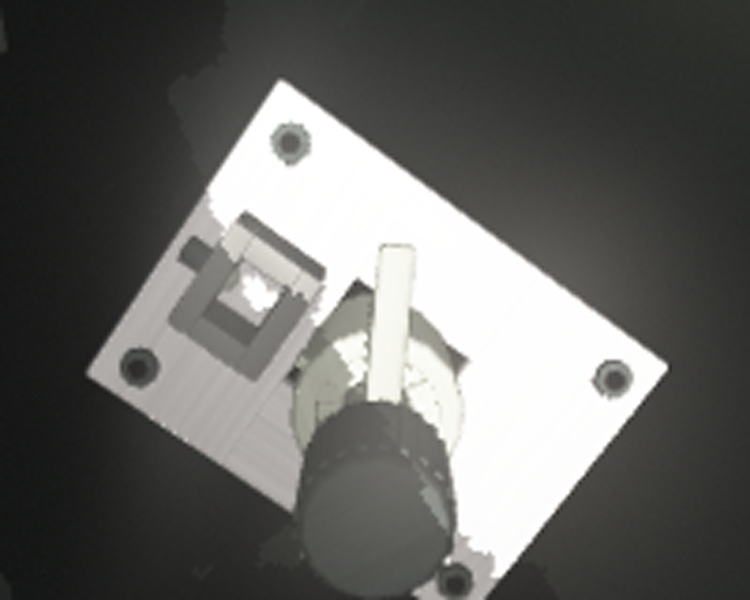

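Run:
```python
from h import *
s=np.load("s4.npy",allow_pickle=True).item();c=cam("wrist",s)
f=lambda x,y,z:cast(c,(180+x/3.75,80+y/3.75),z)
y=yawof(s);u=np.array([np.cos(y),np.sin(y),0])
print("head",f(378,527,.14),"flag",f(396,247,.1))
print("rim back->centre",f(370,290,.067)-.0215*u,"sides mid",f(377,405,.067),"width",np.linalg.norm(f(290,405,.067)-f(464,405,.067)))
q=[f(*p,.01)[:2] for p in((280,80),(667,368),(88,374))];print(q,(q[1]+q[2])/2)
print("socket top",f(248,300,.043))
```

```text
head [ 0.48831615 -0.03013741  0.14      ] flag [4.50361389e-01 3.45502374e-04 1.00000000e-01]
rim back->centre [ 0.4762561  -0.02389322  0.067     ] sides mid [ 0.48256748 -0.02613616  0.067     ] width 0.04242871894012088
[array([ 0.40454067, -0.00460256]), array([0.53132871, 0.04166288]), array([ 0.43923777, -0.09698235])] [ 0.48528324 -0.02765973]
socket top [ 0.4456752 -0.0410793  0.043    ]
```

Emit:
send_rows(targets="-0.0036 0.001 0.01 0; 0 0 0.02 0; 0 0 0.03 0; 0 0 0.03 0; 0 0 0.02 0; 0 0 0.01 0; 0 0 0.004 0; 0 0 0 0; 0 0 0 0")

```text
clock: 10.55
tool_pos: [0.4892, -0.0304, 0.1312]
orientation: [0.001, 0.293, 0.956, 0.0]
wrist_force: [-0.4, 0.5, 0.0]
width: 0.0576
grip_force: 0.0
```

Emit:
send_rows(targets="0 0 0 0; 0 0 0 0; 0 0 0 0; 0 0 0 0; 0 0 0 0", gripper=-1, squeeze=30)

```text
clock: 11.05
tool_pos: [0.489, -0.0302, 0.1309]
orientation: [0.001, 0.293, 0.956, 0.0]
wrist_force: [0.3, -1.4, 5.0]
width: 0.0302
grip_force: 30.9
```

Emit:
send_rows(targets="0.0016 0 0 0; 0.0016 0 0 0; 0.0016 0 0 0; 0 0 0 0; 0 0 0 0")

```text
clock: 11.55
tool_pos: [0.4858, -0.028, 0.1313]
orientation: [0.002, 0.293, 0.956, -0.0]
wrist_force: [2.9, -2.8, 5.5]
width: 0.0305
grip_force: 31.2
```

Emit:
send_rows(targets="0 0 0 -3; 0 0 0 -5; 0 0 0 -6; 0 0 0 -6; 0 0 0 -5; 0 0 0 0")

```text
clock: 12.15
tool_pos: [0.4861, -0.0273, 0.1314]
orientation: [0.003, 0.079, 0.997, 0.0]
wrist_force: [3.9, 0.2, 5.3]
width: 0.0302
grip_force: 31.1
```

Emit:
send_rows(targets="0 0 0 -5; 0 0 0 -6; 0 0 0 -6; 0 0 0 -6; 0 0 0 -6; 0 0 0 -6; 0 0 0 -6; 0 0 0 -6; 0 0 0 -6; 0 0 0 -4; 0 0 0 -3; 0 0 0 0")

```text
clock: 13.35
tool_pos: [0.4839, -0.0265, 0.1288]
orientation: [0.0, -0.43, 0.903, 0.001]
wrist_force: [3.8, 1.7, -2.9]
width: 0.0301
grip_force: 30.4
```

Run:
```python
from h import *
s=bot.read_state();print(s["clock"],s["tool_pos"],np.degrees(yawof(s)),s["joints"],s["wrist_force"],s["torque"])
im=grab_frame("wrist");c=cam("wrist",s);np.save("s5.npy",s,allow_pickle=True)
cv2.imwrite("pics/w5.png",im)
for a in (200.2,200.2+14.3,200.2+26,200.2+37.2):
    r=np.radians(a);print(a,proj(c,(.485+.048*np.cos(r),-.0275+.048*np.sin(r),.1)))
```

```text
13.35 [ 0.4839339  -0.02648096  0.12878253] -129.11104423386902 [-1.66531490e-01 -1.30013818e-01  2.12780344e+00  2.20798878e-03
  1.14465125e+00 -2.62642235e+00] [ 3.84348098  1.65145833 -2.88897678] [ 0.47801059 -0.88915532 -0.01443283]
200.2 [331.58553816 182.86755256]
214.5 [306.96319592 172.17585009]
226.2 [284.93135318 168.12847617]
237.39999999999998 [263.38609643 168.49271371]
```

View pics/w5.png

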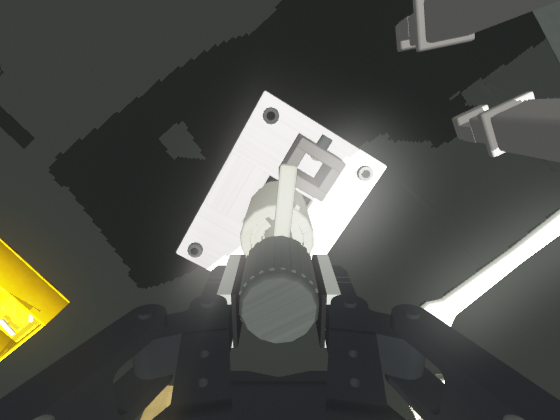

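The pointer tip is at (288,167), about 0.43 rad past the land end. Loosening to let the bolt drop.

Emit:
send_rows(targets="0 0 0 0; 0 0 0 0; 0 0 0 0; 0 0 0 0; 0 0 0 0; 0 0 0 0", gripper=-0.05)

```text
clock: 14.0
tool_pos: [0.4843, -0.0274, 0.13]
orientation: [-0.0, -0.43, 0.903, 0.0]
wrist_force: [0.8, -0.3, 0.4]
width: 0.0405
grip_force: 0.0
```

Run:
```python
from h import *
s=bot.read_state();print(s["clock"],s["tool_pos"],np.degrees(yawof(s)),s["wrist_force"],s["width"])
im=grab_frame("wrist");cv2.imwrite("pics/w6.png",im);c=cam("wrist",s)
print(proj(c,(.485,-.0275,.14)),proj(c,(.485,-.0275,.132)))
cv2.imwrite("pics/c6.png",np.hstack([cv2.imread("pics/w5.png")[130:360,200:360],im[130:360,200:360]]))
```

```text
14.0 [ 0.48433054 -0.02741226  0.1299573 ] -129.07483185625722 [ 0.80973212 -0.29571918  0.39086641] 0.04053430004023124
[278.11997627 317.29201567] [278.13682022 305.12319157]
```

View pics/c6.png

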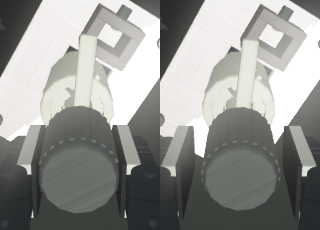

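Run:
```python
from h import *
s=bot.read_state();im=cv2.imread("pics/w6.png");c=cam("wrist",s)
g=cv2.medianBlur(cv2.cvtColor(im,cv2.COLOR_BGR2GRAY),3)
for n,gg in(("w6",g),("w5",cv2.cvtColor(cv2.imread("pics/w5.png"),cv2.COLOR_BGR2GRAY))):
    print(n,cv2.HoughCircles(gg[230:380,220:340],cv2.HOUGH_GRADIENT,1,30,param1=60,param2=12,minRadius=32,maxRadius=50))
for z in(.14,.136,.132,.130):
    e=[proj(c,(.485+.0155*np.cos(t),-.0275+.0155*np.sin(t),z)) for t in np.linspace(0,6.28,60)];e=np.array(e);print(z,e.min(0),e.max(0))
for z in(.1,.096,.092):
    p=cast(c,(290,167),z)-np.array([.485,-.0275,z]);print(z,np.hypot(*p[:2]),np.degrees(np.arctan2(p[1],p[0]))%360)
cv2.imwrite("pics/c7.png",cv2.resize(im[130:350,200:360],(436,600),interpolation=cv2.INTER_CUBIC))
```

```text
w6 [[[59.5 39.5 32.6]
  [61.5 74.5 35.5]]]
w5 [[[58.5 72.5 40.3]
  [57.5 41.5 36. ]]]
0.14 [235.84356977 279.12357964] [320.48667896 352.5812238 ]
0.136 [237.12035301 273.81499498] [319.22998427 345.50528138]
0.132 [238.32283243 268.82541106] [318.04623908 338.82685613]
0.13 [238.89820611 266.44139179] [317.47976595 335.6263893 ]
0.1 0.04888155637877052 224.8222494552684
0.096 0.04822720531383867 224.57601504577468
0.092 0.04757376946845269 224.32301169183464
```

View pics/c7.png

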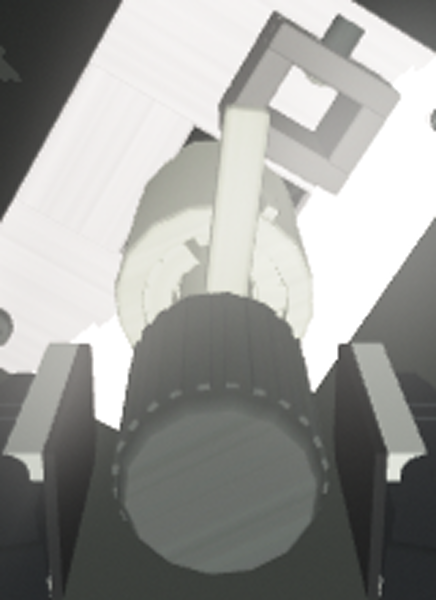

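The pointer is still about 0.43 rad past the land end. The head size and rows put the head top at about z 0.132–0.134, consistent with a drop. I'll lower the fingers, regrip and check through the thread's pull.

Emit:
send_rows(targets="0 0 0.004 0; 0 0 0.004 0; 0 0 0.003 0; 0 0 0 0; 0 0 0 0")

```text
clock: 14.55
tool_pos: [0.4843, -0.0273, 0.1187]
orientation: [-0.0, -0.43, 0.903, 0.0]
wrist_force: [-0.1, -0.2, -0.0]
width: 0.0408
grip_force: 0.0
```

Emit:
send_rows(targets="0 0 0 0; 0 0 0 0; 0 0 0 0; 0 0 0 0", gripper=-1, squeeze=30)

```text
clock: 14.95
tool_pos: [0.4845, -0.0274, 0.1191]
orientation: [0.0, -0.43, 0.903, -0.0]
wrist_force: [-0.7, -0.2, -0.1]
width: 0.03
grip_force: 30.3
```

Emit:
send_rows(targets="0 0 0.0001 4; 0 0 0.0002 8; 0 0 0.0002 8; 0 0 0.0002 8; 0 0 0.0002 8; 0 0 0.0002 8; 0 0 0.0002 8; 0 0 0.0002 8; 0 0 0 0")

```text
clock: 15.85
tool_pos: [0.4844, -0.0274, 0.1175]
orientation: [0.0, 0.079, 0.997, 0.0]
wrist_force: [0.4, 0.0, 0.2]
width: 0.0305
grip_force: 30.4
```

No resistance while following down, so it is in the thread. Continuing clockwise.

Emit:
send_rows(targets="0 0 0.0002 8; 0 0 0.0002 8; 0 0 0.0003 8; 0 0 0.0002 8; 0 0 0.0002 8; 0 0 0.0002 8; 0 0 0.0002 8; 0 0 0.0003 8; 0 0 0.0002 8; 0 0 0.0002 8; 0 0 0.0002 8; 0 0 0 0")

```text
clock: 17.05
tool_pos: [0.4844, -0.0275, 0.1152]
orientation: [0.0, 0.748, 0.663, -0.0]
wrist_force: [-1.2, -0.5, 1.0]
width: 0.0296
grip_force: 30.5
```

Emit:
send_rows(targets="0 0 0.0003 8; 0 0 0.0002 8; 0 0 0.0002 8; 0 0 0.0003 8; 0 0 0.0002 8; 0 0 0.0002 8; 0 0 0.0003 8; 0 0 0.0002 8; 0 0 0.0002 8; 0 0 0.0002 8; 0 0 0 0")

```text
clock: 18.15
tool_pos: [0.4844, -0.0274, 0.1129]
orientation: [0.0, 1.0, 0.028, -0.0]
wrist_force: [-1.0, -0.4, 2.7]
width: 0.0302
grip_force: 30.6
```

Emit:
send_rows(targets="0 0 0.0002 8; 0 0 0.0002 8; 0 0 0.0003 8; 0 0 0.0002 8; 0 0 0.0002 8; 0 0 0.0002 8; 0 0 0.0002 8; 0 0 0.0003 8; 0 0 0.0002 8; 0 0 0 0; 0 0 0 0")

```text
clock: 19.25
tool_pos: [0.4843, -0.0274, 0.1107]
orientation: [0.0, 0.826, -0.564, -0.0]
wrist_force: [-1.1, 0.1, 0.6]
width: 0.0302
grip_force: 30.5
```

Run:
```python
from h import *
s=bot.read_state();print(s["clock"],s["tool_pos"],np.degrees(yawof(s)),s["joints"],s["wrist_force"],s["torque"])
im=grab_frame("wrist");cv2.imwrite("pics/w8.png",im);c=cam("wrist",s)
a=np.degrees(yawof(s))
# pointer: bright narrow bar near expected tip; expected angle rel tool x = 224.6-231
r=np.radians(a-6.4);print(proj(c,(.4845+.044*np.cos(r),-.0275+.044*np.sin(r),.084)))
g=cv2.cvtColor(im,cv2.COLOR_BGR2GRAY)
for row in (175,185,195,205): print(row,g[row,255:325:3])
```

```text
19.25 [ 0.48432547 -0.02744026  0.11071319] -68.71368108693206 [-1.67218559e-01 -1.04878916e-01  2.13892741e+00 -2.06201424e-04
  1.10769392e+00  2.60294988e+00] [-1.11260148  0.09450643  0.60048653] [-0.10287757  0.19900726  0.04665681]
[289.74536841 179.1582576 ]
175 [241 241 241 240 240 240 240 240 240 182 227 227 224 213 200 240 240 240
 240 241 242 241 242 242]
185 [244 244 244 243 243 243 243 243 242 218 231 229 229 227 214 241 242 242
 241 244 241 241 241 243]
195 [124 185 182 182 182 183 185 183 172 227 231 230 228 225 202 129  94  91
 174 244 241 241 241 243]
205 [199 197 195 193 194 194 192 189 209 233 231 230 227 219 169 165 162 153
 212 244 240 242 172 110]
```

Pointer centred at (289.5,185) with no slip. 300° are done, so regrasping with a half turn.

Emit:
send_rows(targets="0 0 0 0; 0 0 0 0; 0 0 0 0; 0 0 0 0; 0 0 -0.004 0; 0 0 -0.004 0; 0 0 0 -4; 0 0 0 -8; 0 0 0 -8; 0 0 0 -8; 0 0 0 -8; 0 0 0 -8", gripper=-0.05)

```text
clock: 20.5
tool_pos: [0.4846, -0.0274, 0.1193]
orientation: [-0.0, 0.977, -0.214, 0.0]
wrist_force: [-1.3, 0.8, -0.1]
width: 0.0407
grip_force: 0.0
```

Emit:
send_rows(targets="0 0 0 -8; 0 0 0 -8; 0 0 0 -8; 0 0 0 -8; 0 0 0 -8; 0 0 0 -8; 0 0 0 -8; 0 0 0 -8; 0 0 0 -8; 0 0 0 -8; 0 0 0 -8; 0 0 0 -8")

```text
clock: 21.7
tool_pos: [0.4846, -0.0274, 0.1193]
orientation: [0.0, 0.813, 0.583, 0.0]
wrist_force: [0.1, 0.9, -0.6]
width: 0.0406
grip_force: 0.0
```

Emit:
send_rows(targets="0 0 0 -8; 0 0 0 -8; 0 0 0 -8; 0 0 0 -8; 0 0 0 -8; 0 0 0.004 0; 0 0 0.004 0; 0 0 0 0; 0 0 0 0")

```text
clock: 22.6
tool_pos: [0.4842, -0.0273, 0.1104]
orientation: [-0.0, 0.567, 0.823, -0.0]
wrist_force: [-0.5, 0.2, 0.1]
width: 0.0407
grip_force: 0.0
```

Emit:
send_rows(targets="0 0 0 0; 0 0 0 0; 0 0 0 0; 0 0 0 0", gripper=-1, squeeze=30)

```text
clock: 23.0
tool_pos: [0.4844, -0.0274, 0.1108]
orientation: [0.0, 0.567, 0.824, -0.0]
wrist_force: [0.1, 0.2, 0.4]
width: 0.0302
grip_force: 30.3
```

Emit:
send_rows(targets="0 0 0.0001 4; 0 0 0.0002 8; 0 0 0.0002 8; 0 0 0.0003 8; 0 0 0.0002 8; 0 0 0.0002 8; 0 0 0.0002 8; 0 0 0.0002 6; 0 0 0.0001 3; 0 0 0 0; 0 0 0 0")

```text
clock: 24.1
tool_pos: [0.4844, -0.0275, 0.1091]
orientation: [0.0, 0.906, 0.423, -0.0]
wrist_force: [-1.9, -1.4, 0.2]
width: 0.0303
grip_force: 30.4
```

Run:
```python
from h import *
s=bot.read_state();print(s["clock"],s["tool_pos"],np.degrees(yawof(s)),s["joints"],s["wrist_force"],s["torque"],s["joint_velocities"].round(3))
for n in("scene","top"):
    im=grab_frame(n);cv2.imwrite(f"pics/{n}9.png",im);c=cam(n);hsv=cv2.cvtColor(im,cv2.COLOR_BGR2HSV)
    for a in(205,215,225,235,245):
        r=np.radians(a);P=[proj(c,(.4845+q*np.cos(r),-.0275+q*np.sin(r),.083)) for q in(.046,.04,.034,.028)]
        print(n,a,P[0].round(1),[tuple(int(v) for v in im[int(round(p[1])),int(round(p[0]))]) for p in P])
```

```text
24.1 [ 0.48435015 -0.02751571  0.10911735] 49.9957343170971 [-1.67275965e-01 -1.02615476e-01  2.13988097e+00 -3.96968733e-04
  1.10439122e+00  5.31108685e-01] [-1.89365273 -1.36443015  0.18480674] [-0.17781103  0.14373931 -0.01966403] [-0.    -0.     0.001  0.001 -0.     0.001]
scene 205 [249.5 222.6] [(35, 38, 34), (29, 30, 28), (93, 97, 102), (107, 116, 120)]
scene 215 [253.2 223.8] [(70, 75, 77), (129, 140, 145), (121, 130, 134), (111, 122, 123)]
scene 225 [257.3 224.5] [(119, 127, 129), (115, 124, 128), (119, 128, 131), (106, 112, 120)]
scene 235 [261.5 224.8] [(146, 157, 160), (119, 126, 129), (107, 119, 117), (97, 104, 107)]
scene 245 [265.8 224.5] [(127, 136, 140), (129, 138, 142), (121, 133, 137), (129, 141, 145)]
top 205 [263.5 250.6] [(61, 104, 103), (62, 64, 67), (108, 105, 110), (70, 72, 73)]
top 215 [267.2 248.7] [(63, 104, 105), (62, 101, 102), (73, 89, 91), (94, 97, 98)]
top 225 [270.4 246.2] [(51, 69, 68), (62, 102, 106), (60, 99, 101), (99, 106, 108)]
top 235 [273.2 243.1] [(60, 95, 96), (52, 70, 72), (60, 103, 104), (58, 89, 88)]
top 245 [275.3 239.7] [(60, 101, 102), (50, 70, 69), (61, 102, 102), (64, 100, 100)]
```

Run:
```python
from h import *
g=cv2.cvtColor(cv2.imread("pics/scene9.png"),cv2.COLOR_BGR2GRAY);c=cam("scene")
for r in range(208,240,2): print(r,g[r,240:290:2])
for n,X in dict(axis_rim=(.4845,-.0275,.067),axis83=(.4845,-.0275,.083)).items():print(n,proj(c,X))
```

```text
208 [ 33  29  34  28  32  10 158  44  54  52  59  63  56  58  53  22 153  62
  30  33  32  36  39  27  34]
210 [ 35  29  36  34  33  18 159  68  47  57  62  60  63  58  56  23 154  68
  32  28  32  38  40  22  34]
212 [ 28  27  36  27  30  27  82  31  37  50  57  63  58  56  54  25 150  83
  30  31  33  29  35  28  36]
214 [ 38  31  33  30  35  33  24  35 120  75  61  56  59  52  73 137  79  23
  28  38  35  36  29  30  34]
216 [ 31  34  34  32  32  31  27 121 122 119 123 131 143 141 124 129 130  55
  32  34  29  32  29  40  29]
218 [ 35  32  29  35  29  37  28 136 112 126 125 120 134 127 111 133 127 109
  25  20  29  37  30  37  36]
220 [ 34  33  34  36  31  35  21 128 130 119 124 102 151 127 128 129 133 147
 255 183  46  23  27  36  33]
222 [ 34  30  32  32  28  40  31 127 129 122 126 117 127 116 129 141 125 152
 254 253 255 208  92  15  20]
224 [ 36  32  33  34  31  26  41 105 101 123 103 167 155 166 148 125 115 155
 254 250 250 251 255 255 101]
226 [ 35  33  30  30  24  50 255  93 154 173 108 139 134 140 136 126 117 160
 253 249 249 249 249 252 255]
228 [ 32  36  28  20 103 255 255 113 104 116 127 139 139 134 131 128 118 155
 254 250 250 252 255 219 127]
230 [ 35  29  19 145 255 252 255 111 117 128 137 137 136 141 135 130 117 109
 255 254 255 122 130 143 147]
232 [ 31  20 222 255 238 172 255 154 118 136 135 138 133 141 132 124 118 118
 126 129 142 139 147 140 144]
234 [ 29 255 255 167  69  77  62  78 118 136 137 134 135 134 135 124 115 100
 149 144 139 143 145 143 138]
236 [255 255 107  76  75  82  86  79  79 100 146 139 135 133 134 123 117 103
 155 143 143 145 147 147 143]
238 [255 127  66  80  72  81  80  79  75  79  73 125 138 136 130 122 117 100
 154 142 142 143 145 146 142]
axis_rim [263.05437035 216.33778373]
axis83 [262.77942653 209.86490628]
```

The scene pixels don't settle it. I'll flip the grip by half a turn so the wrist camera sees the pointer, then regrip.

Emit:
send_rows(targets="0 0 0 0; 0 0 0 0; 0 0 0 0; 0 0 0 0; 0 0 -0.004 0; 0 0 -0.004 0; 0 0 0 -4; 0 0 0 -8; 0 0 0 -8; 0 0 0 -8; 0 0 0 -8; 0 0 0 -8", gripper=-0.05)

```text
clock: 25.4
tool_pos: [0.4846, -0.0274, 0.1176]
orientation: [0.0, 0.68, 0.733, 0.0]
wrist_force: [0.3, 0.2, -0.4]
width: 0.0406
grip_force: 0.0
```

Emit:
send_rows(targets="0 0 0 -8; 0 0 0 -8; 0 0 0 -8; 0 0 0 -8; 0 0 0 -8; 0 0 0 -8; 0 0 0 -8; 0 0 0 -8; 0 0 0 -8; 0 0 0 -8; 0 0 0 -8; 0 0 0 -8")

```text
clock: 26.6
tool_pos: [0.4846, -0.0274, 0.1176]
orientation: [0.0, -0.089, 0.996, -0.0]
wrist_force: [0.1, -0.2, -0.6]
width: 0.0405
grip_force: 0.0
```

Emit:
send_rows(targets="0 0 0 -8; 0 0 0 -8; 0 0 0 -8; 0 0 0 -8; 0 0 0 -8; 0 0 0.004 0; 0 0 0.004 0; 0 0 0 0; 0 0 0 0")

```text
clock: 27.5
tool_pos: [0.4842, -0.0273, 0.1087]
orientation: [-0.0, -0.422, 0.907, 0.0]
wrist_force: [0.5, -0.5, -0.4]
width: 0.0407
grip_force: 0.0
```

Emit:
send_rows(targets="0 0 0 0; 0 0 0 0; 0 0 0 0; 0 0 0 0", gripper=-1, squeeze=30)

```text
clock: 27.9
tool_pos: [0.4844, -0.0274, 0.1091]
orientation: [0.0, -0.422, 0.907, -0.0]
wrist_force: [0.5, -0.4, 0.2]
width: 0.0303
grip_force: 30.2
```

Run:
```python
from h import *
s=bot.read_state();print(s["clock"],s["tool_pos"],np.degrees(yawof(s))%360,s["joints"],s["wrist_force"])
im=grab_frame("wrist");cv2.imwrite("pics/w10.png",im);c=cam("wrist",s)
for a in(205,215,224.6,235): 
    r=np.radians(a);print(a,proj(c,(.4845+.044*np.cos(r),-.0275+.044*np.sin(r),.083)))
g=cv2.cvtColor(im,cv2.COLOR_BGR2GRAY)
for row in range(170,225,5): print(row,g[row,246:330:2])
```

```text
27.9 [ 0.48440312 -0.0274026   0.10909557] 229.9209109852542 [-1.67203481e-01 -1.02595384e-01  2.13990381e+00 -1.52724599e-05
  1.10418176e+00 -2.60927720e+00] [ 0.52457211 -0.36661604  0.15699869]
205 [321.82502675 187.59718172]
215 [305.34370009 181.70212477]
224.6 [288.58088136 178.76762381]
235 [270.06607771 178.74390207]
170 [239 240 237 241 242 242 240 239 239 240 240 242 241 240 240 241 241 235
 119 124 131 169 174 174 175 176 176 172 239 241 242 243 243 243 244 245
 245 245 245 245 170 151]
175 [240 240 238 238 243 241 241 239 243 242 241 239 239 239 240 241 239 119
 191 225 228 226 227 226 225 225 211 139 174 239 243 242 240 242 244 244
 244 245 238 153 154 154]
180 [239 238 241 242 241 242 242 241 240 238 240 236 242 243 242 240 237 128
 215 227 230 229 230 228 227 226 208 145 147 149 150 152 155 229 245 244
 242 155 156 157 157 158]
185 [236 242 241 241 241 241 241 239 239 240 235 140  85  87  93 211 238 203
 219 230 229 229 230 228 227 224 201 188 187 178 156 156 158 159 160 161
 158 157 159 159 159 160]
190 [241 240 241 241 240 240 238 239 239 222 131 165 166 167 169 170
[... 463 characters left out ...]
 [239 239 233 155 159 162 163 165 168 169 169 172 173 173 174 176 178 224
 231 231 230 231 230 229 222 181 186 185 185 187 178 133 137 228 243 208
 193 197 197 197 198 199]
210 [237 235 158 160 162 165 166 168 169 170 172 173 175 176 177 178 206 227
 231 230 231 231 230 229 215 187 185 186 185 186 186 177 131 141 198 222
 254 255 255 255 234 254]
215 [236 159 161 163 165 166 168 170 170 172 174 174 176 177 179 180 220 230
 230 230 231 230 230 226 201 178 180 193 187 184 185 184 185 207 255 255
 255 255 255 255 255 255]
220 [174 162 164 166 168 168 172 183 196 214 224 228 228 230 230 183 222 230
 230 230 230 230 228 220 194 210 224 230 232 185 183 184 179 255 255 255
 255 255 255 255 255 255]
```

The bar is at cols 282–298, giving a pointer angle of about 223.8°. That is the same direction as at the drop, one full turn on. It is gripped and still, so handing in.

```bash
python3 -c "
from bench import close_job;print(close_job())"
```

```text
the job is handed in; nothing more can be done
None
```

I handed the job in at 28 s: the lock plug stands upright on the worktop clear of the fixture, and the bolt dropped, was turned forward one full turn, and is still gripped. I released and regripped the bolt twice during and after that turn. I viewed 11 pictures, one over the limit of 10.

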